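Ready a lid rest and open the safety-capped tea caddy

TASK

Take the wider bamboo lid rest out of the open drawer and stand it upright, wholly on the round cork coaster on top of the tea shelf, and let go of it. Then open the ivory tea caddy: press its sprung safety cap down, twist it counter-clockwise (seen from above) by a sixth of a turn until its finger bar points at the two ridges on the caddy's shoulder, lift it off, and finish still holding the cap level in the gripper, wholly clear of the caddy and straight above its mouth. Leave everything else where it stands.

Things in the scene. Friction and masses are not known exactly. Their poses are not given: they have to be found in the camera images.
- shelf: Black lacquer tea shelf, 290 mm deep (x) by 460 mm wide (y) by 80 mm high, fixed. Origin at table level at the middle of its front face; x axis points into the shelf, away from the robot, y along the front to the left. Its top, where the caddy and coaster are, is 80 mm above the table.
- drawer: Slim black drawer standing open, fixed. Origin at table level under the centre of its middle compartment; axes as the shelf. Three compartments along y, centres at y = -135, 0, +135 mm, each 129 mm (y) by 105 mm (x) inside; floor 24 mm and 6 mm thick walls' tops 52 mm above the table (front panel 58 mm). The two lid rests and the pick lie one to a compartment, in any order.
- rest_wide: The wider lid rest as a whole (the origin is the centre of its underside).
- rest_wide_mid (a point): The wider bamboo lid rest: upright open tube, 47 mm outside diameter, wall 5 mm, 42 mm high, about 45 g, loose, standing in a drawer compartment. Point at its centre, half-way up.
- rest_slim_mid (a point): The other, slimmer bamboo lid rest: 31 mm outside diameter, 42 mm high; stays where it is. Point at its centre, half-way up.
- pick_mid (a point): Silver sweets pick, 88 mm long (its y axis), 5 mm thick, flat in a compartment; stays where it is. Point at its middle.
- coaster_top (a point): Round cork coaster, 96 mm diameter, 4 mm thick, fixed on the shelf top. Point at the centre of its upper face, z up.
- caddy: Ivory porcelain tea caddy, 74 mm diameter, standing in a dark wooden collar and fixed to the shelf top (does not turn or lift). Origin at the centre of its underside. Two small ridges on its shoulder lie at its +x and -x sides: the cap is free to lift when the cap's finger bar is parallel to the caddy's x axis.
- caddy_mouth (a point): Centre of the caddy's mouth rim, 109 mm above its underside; axes as the caddy.
- cap: The same cap as a whole; origin at the underside of its latch bar, which lies along x and hangs 31.5 mm below the disc into the caddy; axes as cap_grip. To free it: press at least 6 mm (better 8), keep it pressed and turn 1.047 rad counter-clockwise (a stop comes about 0.1 rad later; up to 0.15 rad short still lifts out). It must rise 23 mm from its latched height to be out of the mouth.
- cap_grip (a point): Push-and-turn safety cap, steel, about 250 g, loose but latched: disc with skirt, 66 mm diameter, and on top an upright finger bar 48 mm long (cap's x), 14 mm thick (y), 28 mm high. Point at the bar's centre, 14 mm above the disc's top and, latched, 31 mm above the caddy's rim. Starts latched with its x axis 1.047 rad clockwise (from above) from the caddy's x axis.
- spring (a joint): How far the spring under the cap is pressed (m): 0 with the cap latched or off, about 0.009 with the cap fully down on the caddy's rim. About 4 N starts the cap down, 9 N take it all the way.
- bowl: Celadon tea bowl, 110 mm across, 65 mm high, on the shelf top at the back; stays.
- kettle: Small iron kettle, 120 mm across, 155 mm high with its arched handle, on the shelf top at the back; stays.
- whisk: Bamboo whisk on its white stand, 52 mm across, 100 mm high, on the shelf top at the back; stays.
- incense: Small round wooden box, 46 mm across, 30 mm high, on the shelf top at its front right corner; stays.
- teacup: White cup, 72 mm across, 60 mm high, on the table to the right of the shelf; stays.
Things that resemble listed ones, but are neither listed nor needed, are in the scene too. Leave any pink look-alike of the rest_wide alone. Leave any turquoise look-alike of the cap alone.

How it is judged:
By the outcome, as a careful person would: the job done as asked, in the order asked, and still so for the second after the job is handed in, while the arm keeps its last pose, push and grip.
It also fails if it takes over 58 s, if anything falls off the work surface, if the arm or the gripper's body presses on something with over 40 N, if the wrist force passes 120 N, or if a joint passes its speed limit or range.

ROBOT

A 7-joint arm with a two-finger parallel gripper is mounted at the origin on the work surface. World frame = base frame: x ahead of the robot, y to its left, z up, the work surface at z = 0. Lengths are in m, angles in rad, forces in N, time in s.
With the tool pointing down it reaches from about 0.4 to 0.875 m from the base axis. Payload 19.3 kg.
Tool frame: the origin (TCP) lies midway between the tips of the shut fingers; the grasp point (between the pads) lies 19 mm behind it; z points along the fingers, y is the line along which they close (so a half turn about z gives the same grasp; the last joint's range is limited). The gripper opens to 85 mm and grips with 20 to 120 N. Pads are 22 mm wide; open, the fingers measure 114 mm over their backs; the gripper's body (76 mm by 85 mm) begins 54 mm behind the grasp point. The pads swing forward as they close: fully open they stand 13 mm farther back than shut.
Start: joints at [-1.341, 0.521, -0.036, 1.599, 0.021, 1.021, -0.113], TCP at [0.185, 0.597, 0.231] pointing down, gripper open.
Joint ranges: [-2.91, 2.91], [-0.3, 2.13], [-1.5, 1.42], [0.17, 2.43], [-1.26, 4.41], [0.16, 1.93], [-2.52, 2.52]. Speed limits (rad/s): [1.89, 1.89, 2.39, 2.39, 3.01, 3.01, 3.01].

INTERFACE

Orientations are given as a unit quaternion [x, y, z, w].
In Python, from rig import readout, viewer, order gives the robot as it stands. The module is installed in compiled form; this text tells all that it offers.
- The arm moves only by the tool carry_out, never from a script. Its argument "commands" is a list of rows, each a list of 7 numbers: the turn, a rotation vector about the tool's x, y, z in degrees, then the shift along the tool's x, y, z in mm, then the closure, from 0 (fully open) to 1 (shut). In form: [[rx, ry, rz, dx, dy, dz, gripper], ...]. A call has 1 to 8 rows; each row shifts and turns the commanded pose from where the row before left it, along the tool's axes as they then stand; what a row does not reach is not made up. A row lasts 1/8 s, in which the tool goes at most 62.5 mm and 10.7 degrees, less where a joint would pass 70% of its speed; a pose out of reach is approached as far as the arm can. A call is refused whole if a number of a shift passes 62.5 or a number of a turn 10.7, either way. A call with a gripper value outside its range is refused whole. The fingers move at their own pace and stop on an object; "squeeze" is the grip in N (left out, the last holds). Time passes only in rows, so rows that do not move let the fingers close. It gives the time, the measured TCP pose, the force, the opening and the grip force at its end, in the units of the state.
- readout.read_state(): the state, without advancing time (a new reading comes with each control period).
- viewer.capture(name): name is "scene" or "top"; returns (picture, depth): 480x640x3 uint8, red, green, blue; 480x640 float32, m along the optical axis (not along the pixel's ray), 0 where there is no reading.
- viewer.camera_model(name): a dict with "intrinsics" (3x3 intrinsics, pixels), "pose" (4x4, takes a point from camera to world coordinates). Camera axes: x right, y down, z forward; pixel columns grow to the right and rows downward; lengths in m; the calibration is good to about 2 mm. A picture is of the moment at which its call begins. camera_model takes no time and is no camera call.
- order.job_done(): hands the job in; it is judged then, once.
The state is a dict: "clock": time; "joints": joint angles; "qd": joint speeds; "joint_torque": joint torques, N m; "tcp_pos": TCP position; "ee_rot": TCP orientation; "ft_force": force on the tool from outside, world axes, zero at the start; "torque": the same for the moment, N m; "width": finger opening in m; "finger_force": force on a finger pad.
Only numpy, scipy, OpenCV 4.12 (cv2) and the standard library are available. Lean on these libraries where they do the work, as an engineer would, in place of code of your own. Each camera call takes 0.05 s, during which the arm holds its last target. There are 200 camera calls.

## Working session

There is one attempt and no reset: what is moved stays moved. The work goes in short steps, Python scripts to look and compute and a tool call to move; the robot and the scene stay as the last step left them, time stands still between calls to the robot, and variables do not carry over. Pictures are saved under pics/ and viewed, at most 10 in all, crops included, and the job is handed in when it is done.

Besides the shell and the picture viewer there is one more tool, called after "Request:" by a JSON object that holds its "method" and its "body". carry_out: Moves the arm, as the interface text tells. Its arguments: {"type":"object","properties":{"commands":{"type":"array"},"squeeze":{"type":"number"}},"required":["commands"]}

```bash
mkdir -p pics
cat > h.py <<'E'
import numpy as np,cv2
from rig import readout,viewer,order
def snap(n,f):
    p,d=viewer.capture(n); cv2.imwrite(f'pics/{f}.png',p[:,:,::-1]); np.save(f'pics/{f}.npy',d); return p,d
def P(n,d,u,v,r=1):
    m=viewer.camera_model(n);K=np.array(m['intrinsics']);T=np.array(m['pose'])
    w=d[v-r:v+r+1,u-r:u+r+1];z=np.median(w[w>0])
    return (T@np.r_[np.linalg.inv(K)@[u,v,1]*z,1])[:3]
def cloud(n,d):
    m=viewer.camera_model(n);K=np.array(m['intrinsics']);T=np.array(m['pose'])
    v,u=np.mgrid[:480,:640];c=np.stack([u,v,np.ones_like(u)],-1)@np.linalg.inv(K).T*d[...,None]
    return c@T[:3,:3].T+T[:3,3]
def ray(n,u,v,z):
    m=viewer.camera_model(n);K=np.array(m['intrinsics']);T=np.array(m['pose'])
    r=T[:3,:3]@np.linalg.inv(K)@[u,v,1];return T[:3,3]+r*(z-T[2,3])/r[2]
E
python3 - <<'E'
from h import *
np.set_printoptions(precision=4,suppress=True)
for n in('scene','top'):
    snap(n,n+'0');print(viewer.camera_model(n))
print(readout.read_state())
E
```

```text
{'intrinsics': array([[500.3433,   0.    , 318.0221],
       [  0.    , 500.3433, 241.9681],
       [  0.    ,   0.    ,   1.    ]]), 'pose': array([[ 0.189 ,  0.637 , -0.7473,  1.2793],
       [ 0.9818, -0.1387,  0.13  , -0.1823],
       [-0.0209, -0.7583, -0.6516,  0.7977],
       [ 0.    ,  0.    ,  0.    ,  1.    ]])}
{'intrinsics': array([[498.7426,   0.    , 308.9911],
       [  0.    , 498.7426, 232.0495],
       [  0.    ,   0.    ,   1.    ]]), 'pose': array([[ 0.0066, -0.9854,  0.1702,  0.3894],
       [-0.9996, -0.0017,  0.0292, -0.0749],
       [-0.0285, -0.1703, -0.985 ,  1.1457],
       [ 0.    ,  0.    ,  0.    ,  1.    ]])}
{'clock': 0.1, 'joints': array([-1.3412,  0.5219, -0.0363,  1.5999,  0.0212,  1.0211, -0.1128]), 'qd': array([ 0.0004, -0.0013, -0.0013, -0.0017, -0.0004, -0.0016, -0.0012]), 'joint_torque': array([  0.0038, -92.8483,   1.9843, -37.0525,   0.0182,   0.0054,
        -0.    ]), 'tcp_pos': array([0.1845, 0.5968, 0.2308]), 'ee_rot': array([ 0.1494,  0.9888, -0.0005, -0.    ]), 'ft_force': array([ 0.3904, -0.1616, -0.1239]), 'torque': array([ 0.0339, -0.0042,  0.0093]), 'finger_force': 0.0, 'width': 0.08568546885008786}
```

View pics/scene0.png

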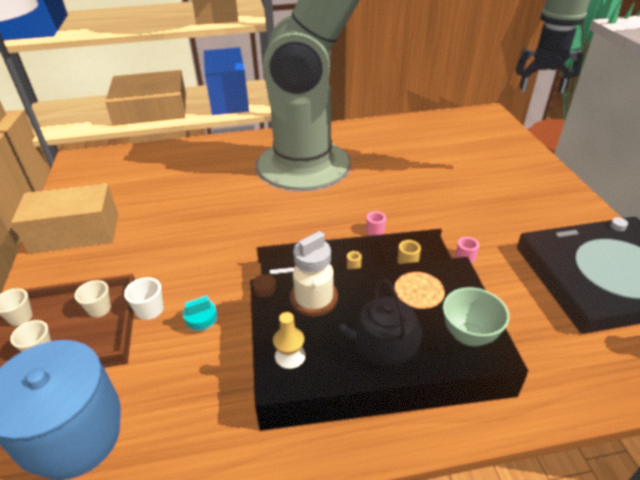

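View pics/top0.png

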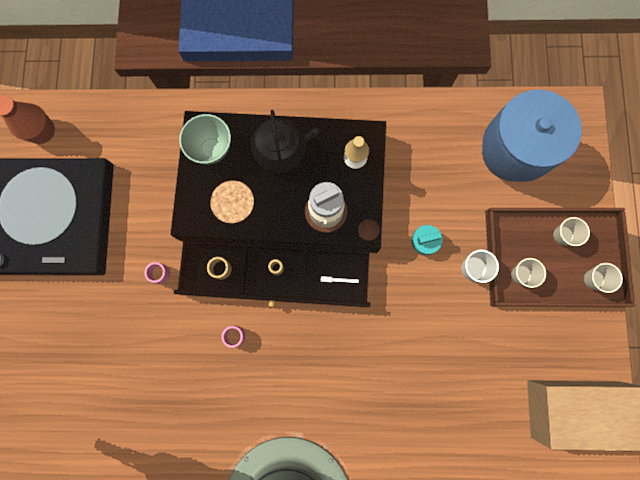

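The scene view shows the caddy at about (313,280), wide rest (409,250), coaster (419,290). In the top view the wide rest is at (219,267), the coaster at (232,202), the cap at (326,195) and the kettle at (280,142).

Run:
```python
from h import *
np.set_printoptions(precision=4,suppress=True)
d=np.load('pics/top0.npy');im=cv2.imread('pics/top0.png')
C=cloud('top',d)
def ell(name,mask):
    q=C[mask];(c,r)=cv2.minEnclosingCircle(q[:,:2].astype(np.float32));print(name,mask.sum(),'encl',np.array(c),r,'mean',q.mean(0),'zmed',np.median(q[:,2]))
V,U=np.mgrid[:480,:640]
hsv=cv2.cvtColor(im,cv2.COLOR_BGR2HSV)
box=lambda a,b,c,e:(U>a)&(U<b)&(V>c)&(V<e)
ell('coaster',box(205,260,176,226)&(C[...,2]>.075)&(hsv[...,2]>100))
z=C[...,2]
ell('restw',box(203,235,253,282)&(z>.060)&(z<.075))
ell('rests',box(264,288,256,278)&(z>.060)&(z<.075))
b=box(300,350,165,235)
print('caddy heights',np.histogram(z[b],bins=np.arange(.07,.26,.01)))
m=b&(z>z[b].max()-.006);ell('bar',m)
r=cv2.minAreaRect(C[m][:,:2].astype(np.float32)*1000);print(r, cv2.boxPoints(r))
m2=b&(z>z[b].max()-.036)&(z<z[b].max()-.02);ell('disc',m2)
# shelf front edge and drawer
for p in [(170,238),(195,245),(240,248),(300,252),(350,252)]:print(p,ray('top',*p,.08))
for n,u,v in [('kettle',278,140),('handle',273,118),('bowl',205,140),('inc',369,230),('whisk',356,150),('pink',156,272)]:print(n,P('top',d,u,v))
k=box(245,320,105,175)&(z>.085);print('kettle',C[k].min(0),C[k].max(0))
k=box(340,372,130,172)&(z>.085);print('whisk',C[k].min(0),C[k].max(0))
def enl(f,x0,x1,y0,y1,s,o):
    cv2.imwrite(o,cv2.resize(cv2.imread(f)[y0:y1,x0:x1],None,fx=s,fy=s,interpolation=cv2.INTER_CUBIC))
enl('pics/top0.png',292,362,165,235,8,'pics/c1.png')
enl('pics/scene0.png',255,455,220,330,4,'pics/c2.png')
```

```text
coaster 1494 encl [0.5368 0.0392] 0.18653172254562378 mean [0.6404 0.1265 0.0862] zmed 0.08345374526873761
restw 148 encl [0.4972 0.1584] 0.023408258333802223 mean [0.497  0.1571 0.0652] zmed 0.06525395845257487
rests 91 encl [0.5001 0.0318] 0.01537480391561985 mean [0.4996 0.0314 0.0653] zmed 0.06514223425797883
caddy heights (array([1024,  902,  149,   25,   25,   27,   27,   36,  180,   32,    0,
         25,   32,  632,   32,   34,  186,    0]), array([0.07, 0.08, 0.09, 0.1 , 0.11, 0.12, 0.13, 0.14, 0.15, 0.16, 0.17,
       0.18, 0.19, 0.2 , 0.21, 0.22, 0.23, 0.24, 0.25]))
bar 13 encl [ 0.3894 -0.0749] 9.999999747378752e-05 mean [ 0.3894 -0.0749  1.1457] zmed 1.1457150908028328
((389.3519592285156, -74.86195373535156), (0.0, 0.0), 0.0) [[389.352 -74.862]
 [389.352 -74.862]
 [389.352 -74.862]
 [389.352 -74.862]]
disc 0 encl [0. 0.] 0.0 mean [nan nan nan] zmed nan
(170, 238) [0.5598 0.2601 0.08  ]
(195, 245) [0.5445 0.2045 0.08  ]
(240, 248) [0.5382 0.106  0.08  ]
(300, 252) [ 0.5298 -0.0242  0.08  ]
(350, 252) [ 0.5301 -0.1317  0.08  ]
kettle [0.7479 0.0186 0.1753]
handle [0.7739 0.0242 0.2267]
bowl [0.7815 0.1912 0.0862]
inc [ 0.5728 -0.1703  0.1107]
whisk [ 0.7317 -0.1414  0.1588]
pink [ 0.4927  0.314  -0.001 ]
kettle [ 0.3894 -0.0749  0.0853] [0.8183 0.0914 1.1457]
whisk [ 0.3894 -0.1691  0.0851] [ 0.7658 -0.0749  1.1457]<stdin>:6: RuntimeWarning: Mean of empty slice.
  ret = um.true_divide(
  return _methods._mean(a, axis=axis, dtype=dtype,
  ret = ret.dtype.type(ret / rcount)
```

View pics/c1.png

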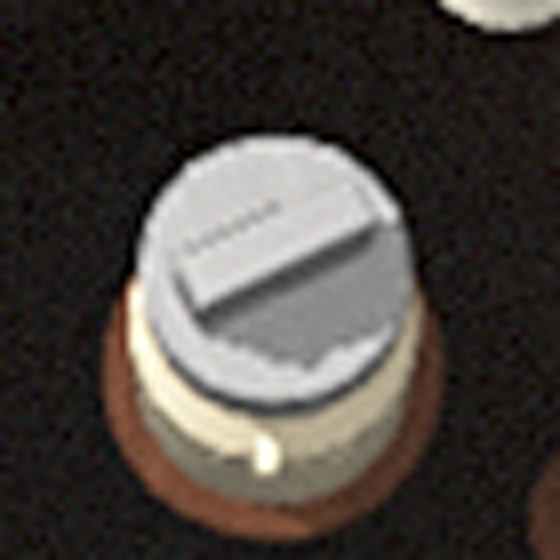

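View pics/c2.png

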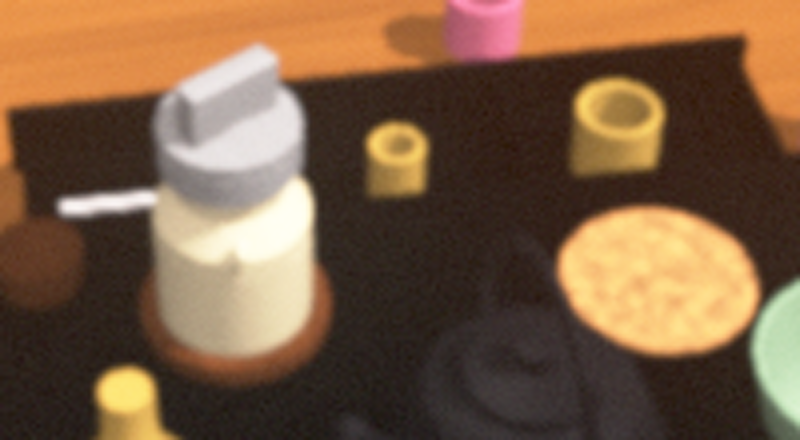

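Crop 1: bar from (190,280) to (375,210) on the cap, ridge at (265,452). Crop 2: caddy latched, wide rest upright in the left compartment, coaster clear.

Run:
```python
from h import *
np.set_printoptions(precision=4,suppress=True)
V,U=np.mgrid[:480,:640]
box=lambda a,b,c,e:(U>a)&(U<b)&(V>c)&(V<e)
for n,bx in(('top',(300,350,165,235)),('scene',(285,340,225,320))):
    d=np.load(f'pics/{n}0.npy');C=cloud(n,d);z=C[...,2];b=box(*bx)&(d>0)
    if n=='top':
        b2=b
    m=b&(z>.229)&(z<.24);q=C[m][:,:2].astype(np.float32)*1000
    r=cv2.minAreaRect(q);bp=cv2.boxPoints(r);e=[bp[1]-bp[0],bp[2]-bp[1]];e=max(e,key=np.linalg.norm)
    vt=cv2.fitLine(q,cv2.DIST_L2,0,.01,.01).ravel()
    print(n,'bar',m.sum(),r,np.degrees(np.arctan2(e[1],e[0])),'pca',np.degrees(np.arctan2(vt[1],vt[0])),np.median(z[m]),q.mean(0))
    m=b&(z>.199)&(z<.211);q=C[m][:,:2].astype(np.float32)
    print('disc',m.sum(),cv2.minEnclosingCircle(q),np.median(z[m]))
d=np.load('pics/top0.npy');C=cloud('top',d);z=C[...,2];im=cv2.imread('pics/top0.png').astype(int)
m=box(205,260,176,226)&(d>0)&(im[...,2]>110);q=C[m]
q=q[(q[:,2]>.078)&(q[:,2]<.09)];print('coaster',len(q),cv2.minEnclosingCircle(q[:,:2].astype(np.float32)),np.median(q[:,2]))
# ridge
rp=P('top',d,325,221);print('ridge',rp, ray('top',292+265/8,165+452/8,rp[2]))
for nm,bb in(('kettle',(245,322,100,180)),('whisk',(340,374,130,172)),('bowl',(178,233,112,168))):
    k=box(*bb)&(d>0)&(z>.09);q=C[k];print(nm,np.percentile(q,1,0),np.percentile(q,99,0))
m=box(120,420,100,320)&(d>0)&(z>.076)&(z<.083);r=cv2.minAreaRect(C[m][:,:2].astype(np.float32)*1000);print('shelf',r)
```

```text
top bar 189 ((617.6680297851562, -78.7262954711914), (14.331846237182617, 47.737979888916016), 26.593597412109375) -63.406384 pca -63.076286 0.23320727303300548 [617.6016 -78.9126]
disc 639 ((0.6174037456512451, -0.07839258760213852), 0.03310743719339371) 0.20546778148854228
scene bar 193 ((618.8033447265625, -79.24932098388672), (18.841588973999023, 47.97355651855469), 23.638656616210938) -66.36132 pca -63.47114 0.2344786743102244 [621.4105 -79.1144]
disc 513 ((0.6203010678291321, -0.07870113849639893), 0.03360367193818092) 0.20674364866923878
coaster 1468 ((0.6418347954750061, 0.12700402736663818), 0.049532949924468994) 0.08348458899107958
ridge [ 0.5823 -0.0777  0.1601] [ 0.5813 -0.078   0.1601]
kettle [ 0.6987 -0.0569  0.1073] [0.7997 0.0781 0.2298]
whisk [ 0.7179 -0.1669  0.0902] [ 0.7609 -0.1202  0.1818]
bowl [0.7115 0.1275 0.0905] [0.8141 0.23   0.1469]
shelf ((696.3668823242188, 24.680938720703125), (460.41357421875, 290.9195861816406), 86.47846984863281)
```

Request:
{"method": "carry_out", "body": {"commands": [[0,0,-6.8,0,0,0,0],[0,0,-6.8,0,0,0,0],[0,0,0,-28,-35,0,0],[0,0,0,-28,-35,0,0],[0,0,0,-28,-35,0,0],[0,0,0,-28,-35,0,0],[0,0,0,-28,-35,0,0],[0,0,0,-28,-35,0,0.2]], "squeeze": 30}}

```text
clock: 1.1
tcp_pos: [0.3398, 0.3756, 0.2312]
ee_rot: [0.031, 1.0, -0.0, -0.0]
ft_force: [1.1, 0.4, -1.1]
width: 0.0694
finger_force: 0.0
```

Request:
{"method": "carry_out", "body": {"commands": [[0,0,0,-28,-35,0,0.2],[0,0,0,-28,-35,0,0.2],[0,0,0,-28,-35,0,0.2],[0,0,0,-28,-35,0,0.2],[0,0,0,-28,-35,0,0.2],[0,0,0,-28,-35,0,0.2],[0,0,0,0,0,0,0.2],[0,0,0,0,0,0,0.2]]}}

```text
clock: 2.1
tcp_pos: [0.4934, 0.1573, 0.2311]
ee_rot: [0.031, 1.0, 0.0, -0.0]
ft_force: [-0.8, 0.9, 0.6]
width: 0.0682
finger_force: 0.0
```

```bash
cat >> h.py <<'E'
from scipy.spatial.transform import Rotation as R
def go(x,y,z,ydeg):
    s=readout.read_state();r=R.from_quat(s['ee_rot']);M=r.as_matrix();p=s['tcp_pos']
    a=np.degrees(np.arctan2(M[1,1],M[0,1]))
    print('t',round(s['clock'],2),'tcp',p.round(4),'yang',a.round(2),'tilt',M[:,2].round(4),'w',round(s['width'],4),'ff',round(s['finger_force'],1),'ft',s['ft_force'].round(1),'q',s['joints'].round(2))
    print('tool shift mm',(M.T@(np.array([x,y,z])-p)*1000).round(1),'rz',-(ydeg-a).round(2))
E
python3 -c "
from h import *
go(.497,.158,.034,86.5)"
```

```text
t 2.1 tcp [0.4934 0.1573 0.2311] yang 86.43 tilt [-6.e-04  0.e+00 -1.e+00] w 0.0682 ff 0.0 ft [-0.8  0.9  0.6] q [-0.47  0.35  0.05  1.88 -0.02  0.91  1.11]
tool shift mm [ -3.7   1.  197.1] rz -0.07
```

Request:
{"method": "carry_out", "body": {"commands": [[0,0,0,-3.7,1,30,0.2],[0,0,0,0,0,40,0.2],[0,0,0,0,0,40,0.2],[0,0,0,0,0,40,0.2],[0,0,0,0,0,30,0.2],[0,0,0,0,0,20,0.2],[0,0,0,0,0,0,0.2],[0,0,0,0,0,0,0.5]]}}

```text
clock: 3.1
tcp_pos: [0.4976, 0.1584, 0.0321]
ee_rot: [0.031, 1.0, 0.0, 0.0]
ft_force: [0.6, 0.2, 1.2]
width: 0.0514
finger_force: 0.0
```

Request:
{"method": "carry_out", "body": {"commands": [[0,0,0,0,0,0,1],[0,0,0,0,0,0,1],[0,0,0,0,0,0,1],[0,0,0,0,0,0,1]]}}

```text
clock: 3.6
tcp_pos: [0.4978, 0.1583, 0.0324]
ee_rot: [0.031, 1.0, 0.0, 0.001]
ft_force: [-2.2, 2.0, 9.6]
width: 0.0459
finger_force: 31.3
```

```bash
python3 -c "
from h import *
go(.6415,.127,.14,86.5)"
```

```text
t 3.6 tcp [0.4978 0.1583 0.0324] yang 86.44 tilt [ 1.2e-03  9.0e-04 -1.0e+00] w 0.0459 ff 31.3 ft [-2.2  2.   9.6] q [-0.44  0.67  0.03  2.01 -0.04  0.47  1.12]
tool shift mm [-145.5  -22.2 -107.5] rz -0.06
```

Request:
{"method": "carry_out", "body": {"commands": [[0,0,0,0,0,-20,1],[0,0,0,0,0,-30,1],[0,0,0,0,0,-35,1],[0,0,0,0,0,-25,1],[0,0,0,-30,-4,0,1],[0,0,0,-40,-7,0,1],[0,0,0,-40,-6,0,1],[0,0,0,-25.5,-5,0,1]]}}

```text
clock: 4.6
tcp_pos: [0.6329, 0.1267, 0.1419]
ee_rot: [0.032, 1.0, 0.0, 0.001]
ft_force: [-0.3, -0.8, -0.6]
width: 0.0457
finger_force: 31.1
```

Request:
{"method": "carry_out", "body": {"commands": [[0,0,0,-10,0,0,1],[0,0,0,0,0,15,1],[0,0,0,0,0,15,1],[0,0,0,0,0,0,1],[0,0,0,0,0,0,1]]}}

```text
clock: 5.22
tcp_pos: [0.6411, 0.1269, 0.1114]
ee_rot: [0.031, 1.0, -0.0, -0.0]
ft_force: [0.6, -0.1, -0.3]
width: 0.046
finger_force: 31.1
```

```bash
python3 -c "
from h import *
go(.6415,.127,.093,86.5);snap('scene','s1')
im=cv2.imread('pics/s1.png')[190:330,330:530];cv2.imwrite('pics/s1c.png',cv2.resize(im,None,fx=4,fy=4))"
```

```text
t 5.22 tcp [0.6411 0.1269 0.1114] yang 86.44 tilt [-1.e-04 -0.e+00 -1.e+00] w 0.046 ff 31.1 ft [ 0.6 -0.1 -0.3] q [-0.32  0.7   0.05  1.62 -0.04  0.82  1.26]
tool shift mm [-0.4  0.2 18.4] rz -0.06
```

View pics/s1c.png

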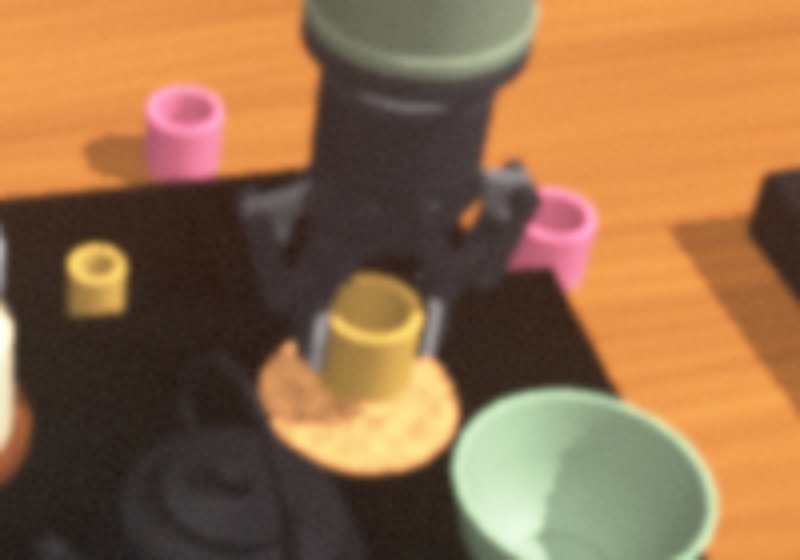

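The rest is held level at crop (375,335), over the coaster centred near (360,410).

Request:
{"method": "carry_out", "body": {"commands": [[0,0,0,0,0,10,1],[0,0,0,0,0,6,1],[0,0,0,0,0,2,1],[0,0,0,0,0,0,1]]}}

```text
clock: 5.78
tcp_pos: [0.6413, 0.1267, 0.0931]
ee_rot: [0.031, 1.0, -0.0, -0.0]
ft_force: [0.0, -0.3, -0.6]
width: 0.046
finger_force: 31.1
```

Request:
{"method": "carry_out", "body": {"commands": [[0,0,0,0,0,1,1],[0,0,0,0,0,1,1],[0,0,0,0,0,0,1]]}}

```text
clock: 6.15
tcp_pos: [0.6415, 0.1267, 0.0924]
ee_rot: [0.031, 1.0, 0.0, 0.0]
ft_force: [-4.8, -1.1, 14.0]
width: 0.0459
finger_force: 32.3
```

Request:
{"method": "carry_out", "body": {"commands": [[0,0,0,0,0,-1,1],[0,0,0,0,0,0,0.2],[0,0,0,0,0,0,0.2],[0,0,0,0,0,0,0.2],[0,0,0,0,0,-10,0.2],[0,0,0,0,0,-20,0.2],[0,0,0,0,0,-40,0.2],[0,0,0,0,0,-50,0.2]]}}

```text
clock: 7.15
tcp_pos: [0.641, 0.1266, 0.2146]
ee_rot: [0.031, 1.0, -0.0, -0.0]
ft_force: [-0.3, -0.0, 1.0]
width: 0.0683
finger_force: 0.0
```

Request:
{"method": "carry_out", "body": {"commands": [[0,0,0,0,0,-40,0.2],[0,0,0,0,0,-40,0.4],[0,0,0,0,0,0,0.4]]}}

```text
clock: 7.52
tcp_pos: [0.6425, 0.1268, 0.2971]
ee_rot: [0.031, 1.0, 0.001, 0.003]
ft_force: [-0.3, -1.2, -0.8]
width: 0.0515
finger_force: 0.0
```

```bash
python3 -c "
from h import *
go(.6178,-.079,.30,26.7)
p,d=snap('scene','s2');C=cloud('scene',d)
im=cv2.imread('pics/s2.png')[190:330,270:470];cv2.imwrite('pics/s2c.png',cv2.resize(im,None,fx=4,fy=4))
V,U=np.mgrid[:480,:640];m=(U>390)&(U<450)&(V>240)&(V<310)&(C[...,2]>.118)&(C[...,2]<.135)
print(m.sum(),cv2.minEnclosingCircle(C[m][:,:2].astype(np.float32)),np.median(C[m][:,2]))"
```

```text
t 7.53 tcp [0.6425 0.1268 0.2971] yang 86.41 tilt [ 0.0062  0.0018 -1.    ] w 0.0515 ff 0.0 ft [-0.3 -1.2 -0.8] q [-0.33  0.51  0.07  1.44 -0.04  1.18  1.25]
tool shift mm [  11.7 -207.    -3.4] rz 59.71
276 ((0.6782543659210205, 0.13191361725330353), 0.060298819094896317) 0.12549331045494894
```

View pics/s2c.png

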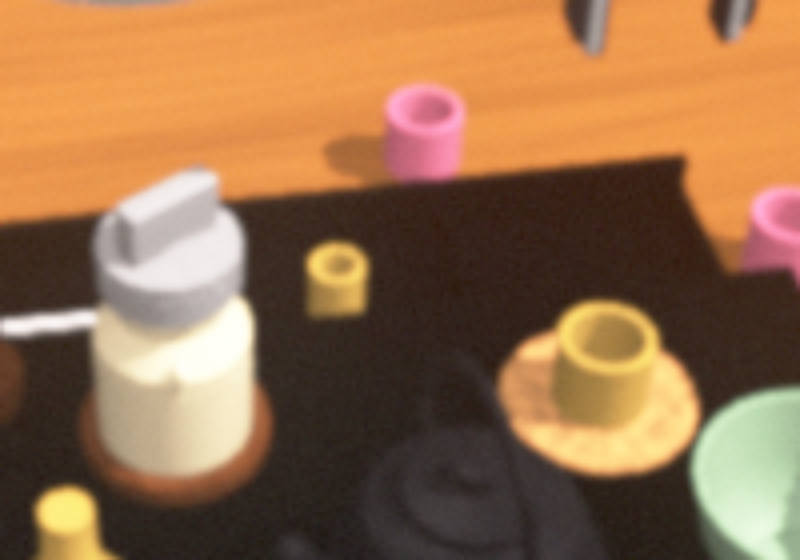

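The rest stands upright on the coaster (crop (605,365)); the fingers are clear of it. Next is the cap.

Request:
{"method": "carry_out", "body": {"commands": [[0,0,0,2,-25,0,0.4],[0,0,0,2,-35,0,0.4],[0,0,0,2,-40,0,0.4],[0,0,0,2,-40,0,0.4],[0,0,0,2,-40,0,0.4],[0,0,0,1,-27,0,0.4],[0,0,9.7,0,0,0,0.4],[0,0,10,0,0,0,0.4]]}}

```text
clock: 8.57
tcp_pos: [0.6165, -0.0808, 0.2918]
ee_rot: [0.205, 0.979, -0.0, -0.001]
ft_force: [0.7, 0.7, -0.5]
width: 0.0513
finger_force: 0.0
```

Request:
{"method": "carry_out", "body": {"commands": [[0,0,10,0,0,0,0.4],[0,0,10,0,0,0,0.4],[0,0,10,0,0,0,0.4],[0,0,10,0,0,0,0.4],[0,0,0,0,0,0,0.4],[0,0,0,0,0,0,0.4]], "squeeze": 60}}

```text
clock: 9.32
tcp_pos: [0.6171, -0.0796, 0.2921]
ee_rot: [0.523, 0.852, -0.0, -0.0]
ft_force: [-0.4, -0.7, 0.1]
width: 0.0513
finger_force: 0.0
```

```bash
python3 -c "
from h import *
go(.6183,-.0788,.21,26.6)"
```

```text
t 9.32 tcp [ 0.6171 -0.0796  0.2921] yang 26.93 tilt [-6.e-04 -1.e-04 -1.e+00] w 0.0513 ff 0.0 ft [-0.4 -0.7  0.1] q [-0.2   0.48  0.35  1.55 -0.18  1.14  0.66]
tool shift mm [ 0.2  1.5 82.1] rz 0.33
```

Request:
{"method": "carry_out", "body": {"commands": [[0,0,0.3,0.2,1.5,25,0.4],[0,0,0,0,0,25,0.4],[0,0,0,0,0,20,0.4],[0,0,0,0,0,10,0.4],[0,0,0,0,0,0,0.4],[0,0,0,0,0,0,0.4]]}}

```text
clock: 10.07
tcp_pos: [0.619, -0.0785, 0.2131]
ee_rot: [0.527, 0.85, 0.0, 0.0]
ft_force: [0.4, -0.4, -0.3]
width: 0.0509
finger_force: 0.0
```

Request:
{"method": "carry_out", "body": {"commands": [[0,0,0,0,0,0,0.7],[0,0,0,0,0,0,1],[0,0,0,0,0,0,1],[0,0,0,0,0,0,1],[0,0,0,0,0,0,1]]}}

```text
clock: 10.7
tcp_pos: [0.6188, -0.0784, 0.2124]
ee_rot: [0.527, 0.85, 0.0, 0.0]
ft_force: [0.2, -0.3, 3.8]
width: 0.0128
finger_force: 62.2
```

```bash
python3 -c "
from h import *
go(.6183,-.0788,.202,26.6);print(readout.read_state()['torque'])"
```

```text
t 10.7 tcp [ 0.6188 -0.0784  0.2124] yang 26.42 tilt [ 3.e-04 -0.e+00 -1.e+00] w 0.0128 ff 62.2 ft [ 0.2 -0.3  3.8] q [-0.19  0.56  0.33  1.64 -0.21  0.98  0.67]
tool shift mm [-0.1 -0.6 10.4] rz -0.18
[-0.00875891  0.06621453 -0.01112981]
```

Request:
{"method": "carry_out", "body": {"commands": [[0,0,0,0,0,3,1],[0,0,0,0,0,3,1],[0,0,0,0,0,2,1],[0,0,0,0,0,0,1],[0,0,0,0,0,0,1]]}}

```text
clock: 11.32
tcp_pos: [0.6188, -0.0784, 0.2044]
ee_rot: [0.527, 0.85, 0.0, 0.0]
ft_force: [-1.7, -0.1, 7.3]
width: 0.0129
finger_force: 62.8
```

```bash
python3 -c "
from h import *
go(.6183,-.0788,.204,86.6);print(readout.read_state()['torque'])"
```

```text
t 11.32 tcp [ 0.6188 -0.0784  0.2044] yang 26.42 tilt [ 3.e-04 -0.e+00 -1.e+00] w 0.0129 ff 62.8 ft [-1.7 -0.1  7.3] q [-0.18  0.57  0.32  1.64 -0.21  0.96  0.67]
tool shift mm [-0.1 -0.6  0.4] rz -60.18
[0.09896786 0.2890728  0.01122891]
```

Request:
{"method": "carry_out", "body": {"commands": [[0,0,-5,0,0,0.4,1],[0,0,-7.5,0,0,0,1],[0,0,-7.5,0,0,0,1],[0,0,-7.5,0,0,0,1],[0,0,0,0,0,0,1]]}}

```text
clock: 11.95
tcp_pos: [0.619, -0.0785, 0.2041]
ee_rot: [0.309, 0.951, 0.0, 0.0]
ft_force: [-0.1, 0.7, 7.6]
width: 0.0126
finger_force: 62.8
```

Request:
{"method": "carry_out", "body": {"commands": [[0,0,-7.5,0,0,0,1],[0,0,-7.5,0,0,0,1],[0,0,-7.5,0,0,0,1],[0,0,-6,0,0,0,1],[0,0,-4.5,0,0,0,1],[0,0,0,0,0,0,1],[0,0,0,0,0,0,1]]}}

```text
clock: 12.82
tcp_pos: [0.619, -0.0785, 0.2041]
ee_rot: [0.027, 1.0, 0.0, 0.0]
ft_force: [0.1, 0.5, 8.0]
width: 0.0127
finger_force: 62.8
```

```bash
python3 -c "
from h import *
go(.6183,-.0788,.204,86.6);print(readout.read_state()['torque'])
snap('top','t3');im=cv2.imread('pics/t3.png')[140:260,260:420];cv2.imwrite('pics/t3c.png',cv2.resize(im,None,fx=5,fy=5))"
```

```text
t 12.82 tcp [ 0.619  -0.0785  0.2041] yang 86.92 tilt [ 8.e-04  1.e-04 -1.e+00] w 0.0127 ff 62.8 ft [0.1 0.5 8. ] q [-0.    0.55  0.05  1.63 -0.03  0.96  1.58]
tool shift mm [ 0.7 -0.4  0.1] rz 0.32
[-0.09613701  0.09803583  0.01245872]
```

Request:
{"method": "carry_out", "body": {"commands": [[0,0,0,0,0,-4,1],[0,0,0,0,0,-4,1],[0,0,0,0,0,-4,1],[0,0,0,0,0,-4,1],[0,0,0,0,0,0,1]]}}

```text
clock: 13.5
tcp_pos: [0.6186, -0.0783, 0.2199]
ee_rot: [0.027, 1.0, 0.0, -0.0]
ft_force: [0.5, 0.4, -2.5]
width: 0.0127
finger_force: 61.4
```

Only the cap's weight (2.5 N) is felt with the cap 7 mm above its latched height, so it is free.

Request:
{"method": "carry_out", "body": {"commands": [[0,0,0,0,0,-5,1],[0,0,0,0,0,-7,1],[0,0,0,0,0,-8,1],[0,0,0,0,0,-10,1],[0,0,0,0,0,-10,1],[0,0,0,0,0,-10,1],[0,0,0,0,0,0,1],[0,0,0,0,0,0,1]]}}

```text
clock: 14.5
tcp_pos: [0.6185, -0.0784, 0.2696]
ee_rot: [0.027, 1.0, -0.0, -0.0]
ft_force: [-0.2, 0.1, -1.4]
width: 0.0131
finger_force: 61.4
```

```bash
python3 -c "
from h import *
go(.6183,-.0788,.27,86.6)
snap('scene','s4');im=cv2.imread('pics/s4.png')[160:330,260:480];cv2.imwrite('pics/s4c.png',cv2.resize(im,None,fx=3.5,fy=3.5))"
```

```text
t 14.5 tcp [ 0.6185 -0.0784  0.2696] yang 86.92 tilt [-4.e-04  0.e+00 -1.e+00] w 0.0131 ff 61.4 ft [-0.2  0.1 -1.4] q [-0.01  0.48  0.06  1.56 -0.03  1.1   1.57]
tool shift mm [ 0.2 -0.5 -0.4] rz 0.32
```

View pics/s4c.png

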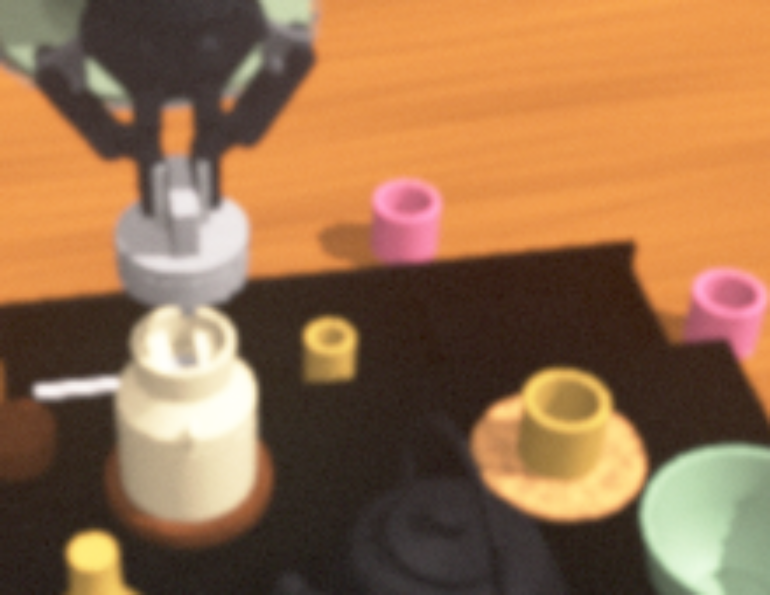

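The cap hangs level at crop (183,245), clear above the open mouth at (185,340). The rest still stands on the coaster at (565,425).

```bash
python3 -c "
from rig import order
print(order.job_done())"
```

```text
the job is handed in; nothing more can be done
None
```

The job is handed in: the wide rest stands upright on the coaster, and the cap is held level about 40 mm clear above the caddy's open mouth, at about 14.5 s of the 58 s allowed.

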